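# Put the washed lift-out roller back into its brackets

### The job

The steel lift-out roller has been washed and lies in the white drip tray. Put it back in the gap of the take-away conveyor: lay its axle in the two open bracket slots and press it gently down against the sprung strips, keeping it nearly level all the way so that it does not cock in the slots, until both ends are fully home on the seats at the bottom, then let go. Do not ram it down hard, and leave the other things on the table alone.

Things in the scene. Friction and masses are not known exactly. Their poses are not given: they have to be found in the camera images.
- roller: Loose conveyor roller, about 0.45 kg: a bright steel tube 218 mm long and 32 mm in diameter on a dark 10 mm axle that stands out 16 mm at each end (250 mm overall). Origin at its middle, on the axis; x runs along the axle. Both ends are alike, so either may go in either slot. At the start it lies in the drip tray, its axis 21 mm above the table.
- tray: White plastic drip tray 350 x 180 x 18 mm, heavy, with low ribs along its length (their tops 9 mm above the table). Origin at the centre of its underside, x along its length. The roller lies along x, near y = +36 mm; the blue brush lies at y = -48 mm.
- conveyor: Bench conveyor, fixed. Origin on the table straight below the lift-out roller's place; x along the roller axes, y along the flow, z up. Blue belt at +y (nearest face y = +61 mm, top 115 mm up), two fixed 32 mm rollers at y = -70 and -140 mm (axes 98 mm up), side plates to 107 mm up. In the gap at y = 0 two white brackets at x = +120 and -120 mm, inner faces 226 mm apart.
- slot_a (a point): Mouth of the open slot in the bracket at the conveyor's +x side: point 122 mm above the table, straight above the seated axle's axis. Bracket 14 mm thick along x, cheeks up to 131 mm high, flared at the top. Fixed cheek's face 5 mm to the -y side of this point; facing it a green sprung strip, 9 mm from that face when empty, giving way up to 3 mm.
- slot_b (a point): The same at the conveyor's -x side, 240 mm from slot_a. The strips are flared above 116 mm; below that they grip the 10 mm axle and hold it wherever it is left: its weight does not carry it down. Each end needs 1 to 10 N of extra push, one strip being much stiffer than the other. In the slots the roller must stay within 0.06 rad of level (14 mm between its ends).
- brush: Blue wash brush, 190 x 30 x 27 mm, loose in the tray; leave alone.
- wrench: Steel wrench 160 mm long, loose on the table beside the tray; leave alone.
- fig0: Dried fig, 37 mm wide, 16 mm tall, loose; leave alone.
- fig1: Dried fig as fig0; leave alone.
- fig2: Dried fig as fig0; leave alone.
- seats (a point): Point at the conveyor's x = 0, y = 0, 98 mm above the table. At the bottom of each slot is a firm dark steel seat. Both stand on one clamped cross-bar, equally high, but a fitter set its height and it is not measured: a fully seated axle is level, its axis anywhere from 91 to 105 mm above the table (7 mm either side of this point). A seat must never take over 30 N.

How it is judged:
By the outcome, as a careful person would: the job done as asked, in the order asked, and still so for the second after the job is handed in, with the robot touching nothing.
It also fails if it takes over 64 s, if anything falls off the work surface, if the arm or the gripper's body presses on something with over 40 N, if the wrist force passes 120 N, or if a joint passes its speed limit or range.

### The arm

A 6-joint arm with a two-finger parallel gripper is mounted at the origin on the work surface. World frame = base frame: x ahead of the robot, y to its left, z up, the work surface at z = 0. Lengths are in m, angles in rad, forces in N, time in s.
With the tool pointing down it reaches from about 0.35 to 0.775 m from the base axis. Payload 7.3 kg.
Tool frame: the origin (TCP) lies on the mounting face of the last link; the fingertips stand 178 mm ahead of it and the grasp point (between the pads) lies 159 mm ahead of it (bot.tips_ahead is the distance from the TCP to the fingertips, in m); z points along the fingers, y is the line along which they close (so a half turn about z gives the same grasp; the last joint's range is limited). The gripper opens to 92 mm and grips with 3 to 60 N. Pads are 19 mm wide; open, the fingers measure 130 mm over their backs; the gripper's body (75 mm by 190 mm) begins 47 mm behind the grasp point.
Start: joints at [0.982, 0.342, 1.524, -0, 1.275, -0.146], TCP at [0.225, 0.474, 0.405] pointing down, gripper open.
Joint ranges: [-2.53, 2.53], [-0.77, 2.02], [0.04, 2.7], [-1, 4.14], [0.28, 2.66], [-3.11, 3.11]. Speed limits (rad/s): [2.57, 2.57, 3.14, 3.14, 3.14, 3.14].

### API

Orientations are given as a unit quaternion [x, y, z, w].
In Python, from station import bot, vision gives the robot as it stands. The module is installed in compiled form; this text tells all that it offers.
- The arm moves only by the shell command python3 -m pendant 'ROWS' [OPENING] [FORCE]. ROWS is JSON, a list of rows, each a list of 2 entries, a list of its own where there are three numbers: the shift along the tool's x, y, z normalised to -1 to 1, where 1 is 20 cm, then the turn about the tool's z normalised to -1 to 1, where 1 is 90 degrees. A call has exactly 8 rows; each row is the pose to reach, as a shift and turn from the pose commanded when the call began, along the tool's axes at that moment; what a row does not reach only later rows make up. A row lasts 1/12 s, in which the tool goes at most 41.7 mm and 7.16 degrees, less where a joint would pass 70% of its speed; a pose out of reach is approached as far as the arm can. A call with a number of a shift or a turn outside -1 to 1 is refused whole. A call with a gripper value outside its range is refused whole. OPENING is the gripper's target within -1 to 1 (shut at 1, half-way at 0, fully open at -1), set as the call begins (- or left out, the last holds). The fingers move at their own pace and stop on an object; FORCE is the grip in N (left out, the last holds). Time passes only in rows, so rows that repeat a pose let the fingers close, or fill a call up. It gives the time, the measured TCP pose, the force, the opening and the grip force at its end, in the units of the state.
- bot.read_state(): the state, without advancing time (a new reading comes with each control period).
- vision.get_image(name): name is "side" or "top"; returns a dict with "frame" (420x560x3 uint8, red, green, blue), "depth" (420x560 float32, m along the optical axis (not along the pixel's ray), 0 where there is no reading), "K" (3x3 intrinsics, pixels), "R" (3x3) and "t" (3): a world point X has camera coordinates R X + t. Camera axes: x right, y down, z forward; pixel columns grow to the right and rows downward; lengths in m; the calibration is good to about 2 mm. A picture is of the moment at which its call begins.
- bot.finish_job(): hands the job in; it is judged then, once.
The state is a dict: "t": time; "q": joint angles; "dq": joint speeds; "joint_torque": joint torques, N m; "ee_pos": TCP position; "eef_rot": TCP orientation; "ft_force": force on the tool from outside, world axes, zero at the start; "moment": the same for the moment, N m; "grip_width": finger opening in m; "finger_force": force on a finger pad.
Only numpy, scipy, OpenCV 4.12 (cv2) and the standard library are available. Lean on these libraries where they do the work, as an engineer would, in place of code of your own. Each camera call takes 0.05 s, during which the arm holds its last target. There are 200 camera calls.

## Working session

There is one attempt and no reset: what is moved stays moved. The work goes in short steps, Python scripts to look and compute and a shell command to move; the robot and the scene stay as the last step left them, time stands still between calls to the robot, and variables do not carry over. Pictures are saved under pics/ and viewed, at most 10 in all, crops included, and the job is handed in when it is done.

```bash
mkdir -p pics; python3 - <<'E'
from station import bot, vision
import cv2,numpy as np
s=bot.read_state(); print({k:np.round(v,3) for k,v in s.items()})
for n in("side","top"):
    d=vision.get_image(n); cv2.imwrite(f"pics/{n}0.png",d["frame"][...,::-1]); np.savez(f"{n}0.npz",**d)
    print(n,d["K"].round(1).tolist(),"cam pos",(-d["R"].T@d["t"]).round(3),d["R"].round(3).tolist())
E
```

```text
{'t': np.float64(0.0), 'q': array([ 0.982,  0.343,  1.525,  0.   ,  1.275, -0.146]), 'dq': array([ 0.001,  0.   , -0.002,  0.002, -0.   , -0.   ]), 'joint_torque': array([-1.0000e-03, -4.3124e+01, -2.4423e+01,  7.2000e-02,  5.6000e-02,
       -0.0000e+00]), 'ee_pos': array([0.225, 0.474, 0.404]), 'eef_rot': array([ 0.22 ,  0.976, -0.001, -0.   ]), 'ft_force': array([ 0.299,  0.108, -0.48 ]), 'moment': array([ 0.028, -0.019, -0.04 ]), 'finger_force': np.float64(0.0), 'grip_width': np.float64(0.092)}
side [[472.3, 0.0, 283.5], [0.0, 472.3, 209.3], [0.0, 0.0, 1.0]] cam pos [ 0.437 -1.033  0.908] [[0.997, -0.082, 0.016], [-0.042, -0.656, -0.754], [0.072, 0.751, -0.657]]
top [[546.7, 0.0, 261.7], [0.0, 546.7, 200.6], [0.0, 0.0, 1.0]] cam pos [ 0.311 -0.077  1.349] [[-0.029, -1.0, 0.011], [-0.986, 0.026, -0.167], [0.167, -0.016, -0.986]]
```

View pics/side0.png

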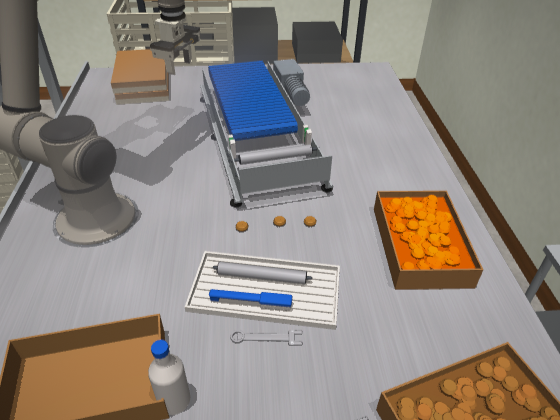

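View pics/top0.png

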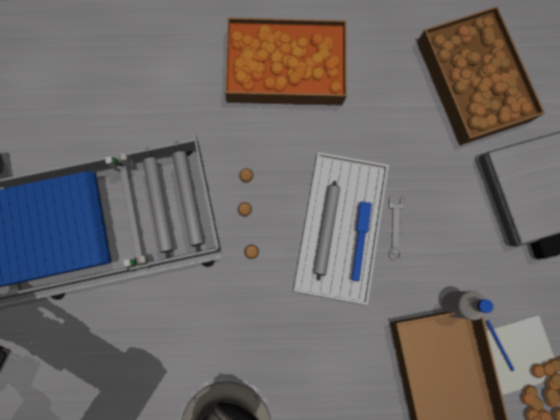

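The side view shows the roller in the tray with axle tips near (216,267) and (310,279), and the bracket tops near (232,146) and (307,137). In the top view the roller tips are at (335,183) and (319,278), and the brackets at (118,160) and (133,262). Next I measure them.

```bash
cat > h.py <<'E'
import numpy as np,cv2
def load(n,i=0): return dict(np.load(f"{n}{i}.npz"))
def pts(d):
    v,u=np.mgrid[:420,:560]; z=d["depth"]; r=np.stack([u,v,np.ones_like(u)],-1)@np.linalg.inv(d["K"]).T
    return (r*z[...,None]-d["t"])@d["R"]
def ray(d,uv):
    r=d["R"].T@np.linalg.inv(d["K"])@np.array([*uv,1.]); return -d["R"].T@d["t"],r/np.linalg.norm(r)
def plane(d,uv,z):
    c,r=ray(d,uv); return c+r*(z-c[2])/r[2]
def tri(d1,a,d2,b):
    c1,r1=ray(d1,a);c2,r2=ray(d2,b)
    s=np.linalg.lstsq(np.c_[r1,-r2],c2-c1,rcond=None)[0]
    p,q=c1+s[0]*r1,c2+s[1]*r2; return (p+q)/2,np.linalg.norm(p-q)
def proj(d,X):
    c=d["R"]@X+d["t"]; return (d["K"]@c/c[2])[:2]
E
python3 - <<'E'
from h import *
for n,roi in(("top",(305,160,355,295)),("side",(205,250,325,295))):
    d=load(n);P=pts(d);f=d["frame"].astype(int);x0,y0,x1,y1=roi
    R=np.zeros((420,560),bool);R[y0:y1,x0:x1]=1
    sat=f.max(-1)-f.min(-1)
    m=R&(P[...,2]>.024)&(P[...,2]<.06)&(sat<30)
    k,lab,st,_=cv2.connectedComponentsWithStats(m.astype(np.uint8));b=1+st[1:,4].argmax();m=lab==b
    Q=P[m];c,(w,h),a=cv2.minAreaRect(Q[:,:2].astype(np.float32))
    vx=cv2.fitLine(Q[:,:2].astype(np.float32),cv2.DIST_L2,0,.01,.01).ravel()
    print(n,"roller",m.sum(),"c",c,w,h,"dir",vx[:2],"ztop",np.percentile(Q[:,2],[50,95,99]))
    v,u=np.nonzero(m);print("  px rect",cv2.minAreaRect(np.c_[u,v].astype(np.float32)))
    hsv=cv2.cvtColor(d["frame"],cv2.COLOR_RGB2HSV)
    g=cv2.inRange(hsv,(40,80,40),(85,255,255));k,lab,st,ce=cv2.connectedComponentsWithStats(g)
    for i in range(1,k):
        if st[i,4]>=4: print("  green",ce[i].round(1),st[i],np.median(P[lab==i],0).round(4),P[lab==i][:,2].max().round(3))
    # white bracket tops
    t=(sat<40)&(f.min(-1)>(150 if n=="side" else 110))&(P[...,2]>.118)&(P[...,2]<.14)&(P[...,1]>.1)&(P[...,1]<.8)&(P[...,0]>.2)&(P[...,0]<.7)
    k,lab,st,ce=cv2.connectedComponentsWithStats(t.astype(np.uint8))
    for i in range(1,k):
        if st[i,4]>=4: print("  white",ce[i].round(1),st[i],P[lab==i].mean(0).round(4),P[lab==i][:,2].max().round(3))
    cr=d["frame"][130:290,90:240] if n=="top" else d["frame"][115:205,205:345]
    cv2.imwrite(f"pics/{n}crop.png",cv2.resize(cr[...,::-1],None,fx=5 if n=='side' else 3.7,fy=5 if n=='side' else 3.7,interpolation=cv2.INTER_CUBIC))
E
```

```text
top roller 1160 c (0.4600542485713959, -0.2538747489452362) 0.03143671154975891 0.24520906805992126 dir [ 0.9772759  -0.21197116] ztop [0.03402367 0.04011283 0.04208456]
  px rect ((326.19647216796875, 230.033447265625), (12.941524505615234, 99.630859375), 9.659893035888672)
  green [114.7 160.6] [113 158   5   6  19] [0.6227 0.2396 0.1171] 0.127
  green [132.7 262. ] [131 260   5   5  20] [0.3879 0.1947 0.1173] 0.127
  white [121.8 155.9] [118 154   8   5  37] [0.6296 0.2204 0.1289] 0.137
  white [108.2 159.2] [105 156   7   7  39] [0.6232 0.2517 0.127 ] 0.133
  white [140.9 258.7] [137 256   8   7  39] [0.3939 0.1746 0.1289] 0.136
  white [126.3 262.4] [123 259   7   8  44] [0.3867 0.2073 0.127 ] 0.136
side roller 966 c (0.45972776412963867, -0.25861483812332153) 0.03458355739712715 0.24531897902488708 dir [ 0.97717744 -0.21242471] ztop [0.03417672 0.03877207 0.03984682]
  px rect ((262.006103515625, 271.94512939453125), (98.72579956054688, 11.816173553466797), 6.34019136428833)
  green [305.3 129.7] [304 128   4   6  10] [0.6223 0.2419 0.1205] 0.128
  green [304.  138.5] [304 137   1   4   4] [0.6199 0.2384 0.0902] 0.097
  green [230.  138.6] [229 138   4   3   7] [0.3872 0.1991 0.1247] 0.127
  white [305.2 125.9] [303 125   5   3  12] [0.6236 0.2533 0.1273] 0.129
  white [308.5 131.1] [306 130   6   4  15] [0.6296 0.2178 0.1299] 0.133
  white [229.9 135.8] [228 135   5   3  12] [0.3872 0.2083 0.1279] 0.131
  white [232.  141.5] [230 140   5   4  20] [0.3936 0.1731 0.1297] 0.134
```

View pics/topcrop.png

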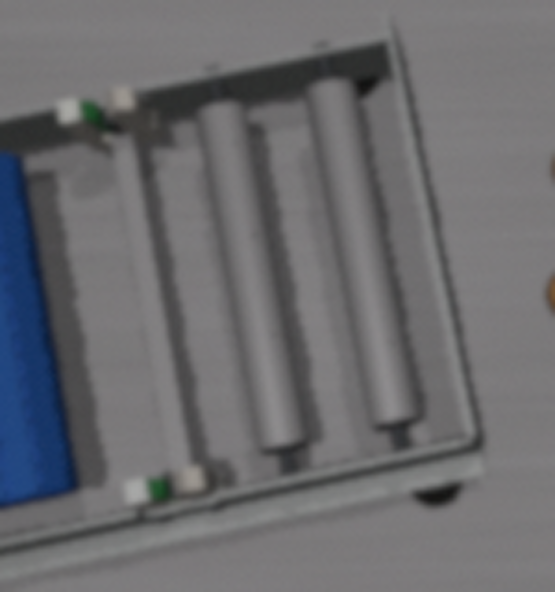

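View pics/sidecrop.png

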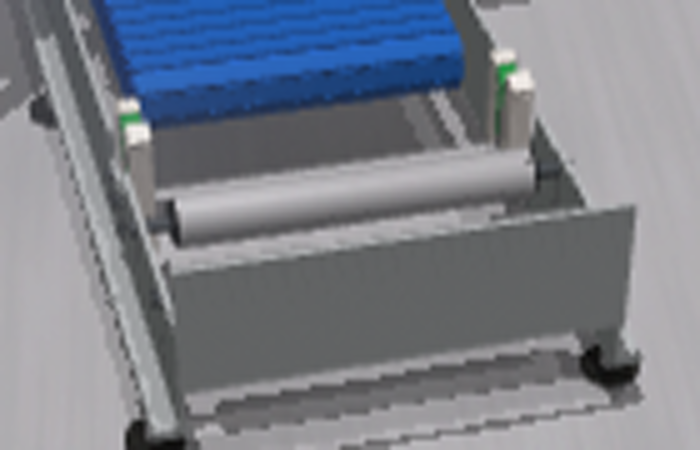

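The top crop shows each bracket as a white cheek, green strip, white cheek, at crop (68,112)/(90,112)/(122,98) and (138,490)/(158,488)/(192,478). The side crop confirms that the nearer, -y cheeks at (138,133) and (518,90) are the fixed ones. I'll cross-check heights by triangulation and use the fixed rollers to pin down the conveyor frame.

```bash
cat >> h.py <<'E'
def rel(p,yaw,s=None):
    "normalised shift+turn from the current pose to TCP p with closing axis at world angle yaw"
    from station import bot
    from scipy.spatial.transform import Rotation as Ro
    s=s or bot.read_state(); M=Ro.from_quat(s["eef_rot"]).as_matrix()
    d=M.T@(np.array(p)-s["ee_pos"]); a=np.arctan2(M[1,1],M[0,1]); t=-((yaw-a+np.pi/2)%np.pi-np.pi/2)
    return (d/.2).round(3),round(t/(np.pi/2),3)
E
python3 - <<'E'
from h import *
T,S=load("top"),load("side")
for nm,a,b in [("roller",(326.2,230.0),(262.0,271.9)),("cheekA",(121.8,155.9),(308.5,131.1)),("cheekB",(140.9,258.7),(232,141.5)),("farA",(108.2,159.2),(305.2,125.9)),("farB",(126.3,262.4),(229.9,135.8))]:
    p,e=tri(T,a,S,b);print(nm,p.round(4),"gap",round(e,4))
th=.190; ex=np.array([np.cos(th),np.sin(th)]); ey=np.array([-ex[1],ex[0]])
for d,n in((T,"top"),(S,"side")):
    P=pts(d); o=np.array([.505,.205]); L=(P[...,:2]-o)@np.c_[ex,ey]; z=P[...,2]
    for y0 in(-70,-140):
        m=(abs(L[...,0])<.09)&(abs(L[...,1]-y0/1000)<.03)&(z>.1)&(z<.13)
        pf=np.polyfit(L[m][:,0],L[m][:,1],1);print(n,"fixed roller",y0,m.sum(),pf.round(4),"mid-range y",np.percentile(L[m][:,1],[2,98]).round(4),"z",np.percentile(z[m],95).round(4))
    b=(abs(L[...,0])<.09)&(L[...,1]>.03)&(L[...,1]<.12)&(z>.105)&(z<.13);print("belt front y",np.percentile(L[b][:,1],1).round(4),np.median(z[b]).round(4))
    f=d["frame"].astype(int);w=P[(z>.118)&(z<.14)&(abs(L[...,1])<.04)&(abs(L[...,0])<.16)&(f.min(-1)>100)];l=(w[:,:2]-o)@np.c_[ex,ey]
    for s in(1,-1):q=l[l[:,0]*s>0];print("bracket x",np.percentile(q[:,0],[2,98]).round(4),"y",np.percentile(q[:,1],[2,98]).round(4))
print(rel([.46,-.256,.404],1.357))
E
```

```text
roller [ 0.46   -0.2539  0.0225] gap 0.0031
cheekA [0.63   0.2205 0.1283] gap 0.0003
cheekB [0.3938 0.1748 0.1286] gap 0.0003
farA [0.6232 0.2513 0.1285] gap 0.0006
farB [0.3869 0.2071 0.1284] gap 0.0005
top fixed roller -70 1047 [-0.0024 -0.0644] mid-range y [-0.0781 -0.0485] z 0.1167
top fixed roller -140 1026 [-0.0017 -0.1337] mid-range y [-0.1479 -0.1184] z 0.1164
belt front y 0.0694 0.1139
bracket x [0.1177 0.1316] y [-0.0152  0.0302]
bracket x [-0.1225 -0.1089] y [-0.0147  0.0313]
side fixed roller -70 466 [-0.0056 -0.0723] mid-range y [-0.083  -0.0571] z 0.1164
side fixed roller -140 11 [-0.0011 -0.1256] mid-range y [-0.1292 -0.1219] z 0.1148
belt front y 0.0654 0.1146
bracket x [0.1175 0.1322] y [-0.0204  0.0324]
bracket x [-0.1218 -0.1082] y [-0.0207  0.0312]
(array([-2.627, -2.795,  0.004]), np.float64(-0.146))
```

```bash
python3 -m pendant '[[[-0.12,-0.06,0],-0.02],[[-0.24,-0.12,0],-0.04],[[-0.36,-0.19,0],-0.06],[[-0.49,-0.25,0],-0.08],[[-0.61,-0.31,0],-0.1],[[-0.73,-0.37,0],-0.12],[[-0.86,-0.44,0],-0.14],[[-0.98,-0.5,0],-0.15]]' -0.13 20
python3 -c "
from h import *
print(rel([.46,-.256,.404],1.357))"
```

```text
t: 0.77
ee_pos: [0.3598, 0.2987, 0.4045]
eef_rot: [0.103, 0.995, -0.0, -0.0]
ft_force: [1.2, 1.1, 0.4]
grip_width: 0.0518
finger_force: 0.0
(array([-1.057, -2.613,  0.003]), np.float64(0.005))
```

```bash
python3 -m pendant '[[[-0.08,-0.14,0],0],[[-0.16,-0.28,0],0],[[-0.24,-0.42,0],0],[[-0.32,-0.56,0],0],[[-0.4,-0.7,0],0],[[-0.48,-0.82,0],0],[[-0.55,-0.93,0],0],[[-0.6,-1,0],0]]'
python3 -m pendant '[[[-0.06,-0.14,0],0],[[-0.12,-0.28,0],0],[[-0.18,-0.42,0],0],[[-0.24,-0.56,0.05],0],[[-0.3,-0.7,0.12],0],[[-0.36,-0.82,0.2],0],[[-0.42,-0.93,0.27],0],[[-0.46,-1,0.3],0]]'
python3 -c "
from h import *
print(rel([.46,-.256,.26],1.357))"
```

```text
t: 1.43
ee_pos: [0.4359, 0.0775, 0.4045]
eef_rot: [0.104, 0.995, -0.0, -0.0]
ft_force: [0.3, 0.7, -1.1]
grip_width: 0.0519
finger_force: 0.0
t: 2.1
ee_pos: [0.4843, -0.137, 0.3426]
eef_rot: [0.104, 0.995, 0.0, -0.001]
ft_force: [-0.1, 0.5, 0.0]
grip_width: 0.052
finger_force: 0.0
(array([-0.006, -0.607,  0.413]), np.float64(0.003))
```

```bash
python3 -m pendant '[[[0,-0.09,0.05],0],[[0,-0.19,0.1],0],[[0,-0.29,0.17],0],[[0,-0.39,0.24],0],[[0,-0.48,0.31],0],[[0,-0.56,0.37],0],[[0,-0.6,0.41],0],[[0,-0.61,0.415],0]]'
python3 - <<'E'
from h import *
from station import vision
print(rel([.46,-.256,.190],1.357))
d=vision.get_image("side");t=vision.get_image("top")
a=d["frame"][190:330,170:360];b=t["frame"][140:310,270:420]
cv2.imwrite("pics/above.png",np.hstack([cv2.resize(a,(430,317)),cv2.resize(b,(280,317))])[...,::-1])
E
```

```text
t: 2.77
ee_pos: [0.4589, -0.2551, 0.2604]
eef_rot: [0.104, 0.995, 0.001, -0.001]
ft_force: [-0.6, 0.0, 0.7]
grip_width: 0.0523
finger_force: 0.0
(array([-0.007, -0.004,  0.352]), np.float64(0.003))
```

View pics/above.png

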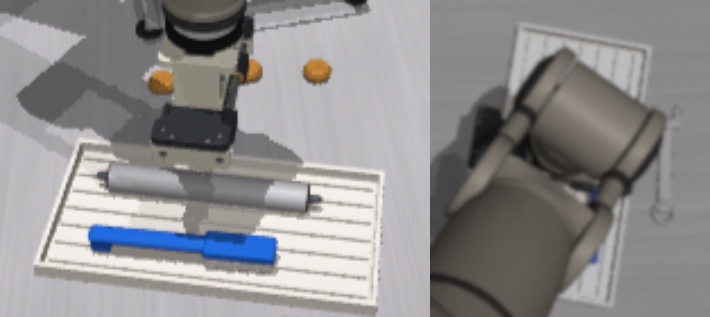

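The gripper hangs over the roller's middle, with its tips at about (195,160) in the left panel and the brush clear of it. I'll descend and close.

```bash
python3 -m pendant '[[[0,0,0.06],0],[[0,0,0.13],0],[[0,0,0.2],0],[[0,0,0.26],0],[[0,0,0.3],0],[[0,0,0.33],0],[[0,0,0.345],0],[[0,0,0.35],0]]'
python3 -m pendant '[[[0,0,0],0],[[0,0,0],0],[[0,0,0],0],[[0,0,0],0],[[0,0,0],0],[[0,0,0],0],[[0,0,0],0],[[0,0,0],0]]' 0.6 45
```

```text
t: 3.53
ee_pos: [0.4595, -0.2541, 0.1918]
eef_rot: [0.103, 0.995, 0.0, 0.0]
ft_force: [0.4, 0.5, 0.1]
grip_width: 0.0518
finger_force: 0.0
t: 4.2
ee_pos: [0.4594, -0.2551, 0.1923]
eef_rot: [0.103, 0.995, -0.001, 0.001]
ft_force: [-2.6, -5.2, 2.2]
grip_width: 0.0309
finger_force: 45.0
```

```bash
python3 -m pendant '[[[0,0,-0.05],0],[[0,0,-0.18],0],[[0,0,-0.34],0],[[0,0.06,-0.5],0],[[0,0.16,-0.64],0],[[0,0.28,-0.76],0],[[0,0.38,-0.85],0],[[0,0.42,-0.9],0]]'
python3 -m pendant '[[[0.01,0.1,0],0],[[0.03,0.22,0],0],[[0.05,0.36,0],0],[[0.07,0.5,0],0],[[0.09,0.64,0],0],[[0.1,0.78,0],0],[[0.11,0.9,0],0],[[0.12,0.96,0],0]]'
python3 -c "
from h import *
from station import bot
print(bot.read_state()['moment'],rel([.508,.2121,.35],1.76))"
```

```text
t: 4.87
ee_pos: [0.4766, -0.1696, 0.374]
eef_rot: [0.103, 0.995, 0.001, 0.001]
ft_force: [0.5, -0.2, -5.0]
grip_width: 0.031
finger_force: 45.0
t: 5.53
ee_pos: [0.4922, 0.023, 0.371]
eef_rot: [0.102, 0.995, 0.001, -0.001]
ft_force: [-0.2, 1.2, -5.3]
grip_width: 0.0307
finger_force: 45.0
[0.05325687 0.00368769 0.01037449] (array([0.115, 0.942, 0.106]), np.float64(-0.251))
```

```bash
python3 -m pendant '[[[0.01,0.1,0],-0.02],[[0.03,0.24,0.02],-0.05],[[0.05,0.38,0.04],-0.09],[[0.07,0.52,0.06],-0.13],[[0.09,0.66,0.08],-0.17],[[0.1,0.79,0.09],-0.21],[[0.11,0.9,0.1],-0.24],[[0.115,0.94,0.105],-0.25]]'
python3 -m pendant '[[[0,0,0],0],[[0,0,0],0],[[0,0,0],0],[[0,0,0],0],[[0,0,0],0],[[0,0,0],0],[[0,0,0],0],[[0,0,0],0]]'
python3 - <<'E'
from h import *
from station import vision,bot
s=bot.read_state();print(s['ee_pos'],s['moment'],rel([.508,.2121,.35],1.76))
for n in("side","top"):
    d=vision.get_image(n);np.savez(f"{n}1.npz",**d)
a=load("side",1)["frame"][90:230,190:350];b=load("top",1)["frame"][130:290,90:240]
cv2.imwrite("pics/over.png",np.hstack([cv2.resize(a,(457,400)),cv2.resize(b,(340,400))])[...,::-1])
E
```

```text
t: 6.2
ee_pos: [0.5085, 0.2115, 0.3497]
eef_rot: [-0.095, 0.996, 0.0, -0.001]
ft_force: [-0.7, -0.6, -4.7]
grip_width: 0.0309
finger_force: 45.0
t: 6.87
ee_pos: [0.5088, 0.209, 0.3508]
eef_rot: [-0.092, 0.996, 0.0, 0.0]
ft_force: [0.7, 1.0, -4.4]
grip_width: 0.0312
finger_force: 45.0
[0.50875578 0.20904734 0.35083999] [0.02772788 0.0711447  0.01991919] (array([0.001, 0.016, 0.004]), np.float64(-0.003))
```

View pics/over.png

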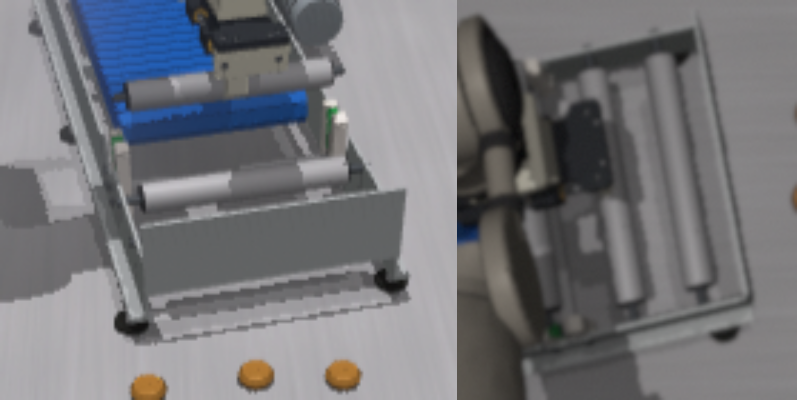

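The held roller shows at (120..340, 98..68) in the left panel, above and slightly behind the slots. The top view is mostly blocked by the arm. I'll compare it with the fixed roller in the same side view.

```bash
cat > m.py <<'E'
from h import *
th=.189; ex=np.array([np.cos(th),np.sin(th)]); ey=np.array([-ex[1],ex[0]]); O=np.array([.5083,.2121])
def tube(d,y,z,xr=(.045,.1),r=.024):
    "silhouette midline of a tube near conveyor-frame (y,z): mid pixel -> plane z; returns y at both halves, slope"
    P=pts(d);L=(P[...,:2]-O)@np.c_[ex,ey];out=[]
    m=((L[...,1]-y)**2+(P[...,2]-z)**2<r*r)&(P[...,2]>z-.012)
    for s in(1,-1):
        k=m&(s*L[...,0]>xr[0])&(s*L[...,0]<xr[1]);A=[]
        for u in np.unique(np.nonzero(k)[1]):
            v=np.nonzero(k[:,u])[0]
            if len(v)>5: A.append([*((plane(d,(u,(v.min()+v.max())/2),z)[:2]-O)@np.c_[ex,ey]),np.sort(P[v,u,2])[-2],len(v)])
        out.append(np.median(A,0).round(4) if A else None)
    return out
def ends(d,y,z):
    P=pts(d);L=(P[...,:2]-O)@np.c_[ex,ey]
    m=((L[...,1]-y)**2+(P[...,2]-z)**2<.022**2)&(abs(L[...,0])<.16);return np.percentile(L[m][:,0],[.5,99.5]).round(4)
E
python3 - <<'E'
from m import *
for i in(0,1):
    S=load("side",i);print(i,"fixed-70",tube(S,-.07,.098))
print("held",tube(S,0,.179),"x",ends(S,0,.179))
T=load("top",1);print("top held",tube(T,0,.179),ends(T,0,.179), "fixed",tube(T,-.07,.098))
E
```

```text
0 fixed-70 [array([ 0.0767, -0.0687,  0.1142, 10.    ]), array([-0.0694, -0.0678,  0.1144, 10.5   ])]
1 fixed-70 [array([ 0.0756, -0.0685,  0.1143, 10.    ]), array([-0.0694, -0.0678,  0.1141, 11.    ])]
held [array([ 7.72e-02, -9.00e-04,  1.95e-01,  1.00e+01]), array([-7.000e-02,  1.100e-03,  1.953e-01,  1.100e+01])] x [-0.1197  0.1209]
top held [array([ 0.0923, -0.0157,  0.1876,  6.    ]), array([-7.020e-02, -7.700e-03,  1.963e-01,  1.850e+01])] [-0.1221  0.1093] fixed [array([ 0.0932, -0.0727,  0.1139,  8.5   ]), array([-0.0709, -0.069 ,  0.1144, 23.    ])]
```

```bash
python3 -m pendant '[[[0,0.004,0.03],-0.003],[[0,0.008,0.07],-0.005],[[0,0.008,0.11],-0.005],[[0,0.008,0.15],-0.005],[[0,0.008,0.18],-0.005],[[0,0.008,0.2],-0.005],[[0,0.008,0.21],-0.005],[[0,0.008,0.21],-0.005]]'
python3 - <<'E'
from m import *
from station import vision,bot
s=bot.read_state();z=s['ee_pos'][2]-.1712;print(s['ee_pos'],s['moment'].round(2),rel([.508,.2121,.30],1.76))
S=vision.get_image("side");print(z,"held",tube(S,0,z),"x",ends(S,0,z),"fixed",tube(S,-.07,.098))
cv2.imwrite("pics/mouth.png",cv2.resize(S["frame"][90:200,195:345][...,::-1],(790,580),interpolation=cv2.INTER_CUBIC))
E
```

```text
t: 7.63
ee_pos: [0.5084, 0.2109, 0.3081]
eef_rot: [-0.097, 0.995, -0.0, -0.0]
ft_force: [-0.3, 0.3, -5.0]
grip_width: 0.0313
finger_force: 45.0
[0.50838617 0.21090886 0.30809278] [0.04 0.07 0.01] (array([0.001, 0.006, 0.04 ]), np.float64(0.003))
0.13689278302615895 held [array([ 0.0769, -0.    ,  0.1512, 10.    ]), array([-6.840e-02,  1.100e-03,  1.532e-01,  1.050e+01])] x [-0.1261  0.1228] fixed [array([ 0.0771, -0.0682,  0.1142, 10.    ]), array([-0.0694, -0.0682,  0.1145, 11.    ])]
```

View pics/mouth.png

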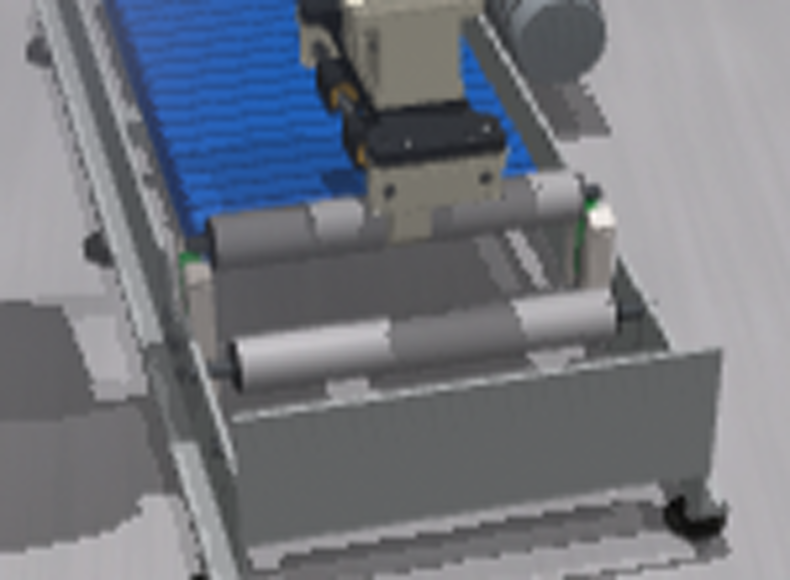

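The axle ends sit just above the two slots: left at (197,243) over the green strip and cheek at (190,258), right at (592,190) over (590,212). A small trim, then down into the mouth.

```bash
python3 -m pendant '[[[-0.002,0.003,0.01],-0.003],[[-0.004,0.005,0.02],-0.005],[[-0.004,0.005,0.035],-0.005],[[-0.004,0.005,0.05],-0.005],[[-0.004,0.005,0.06],-0.005],[[-0.004,0.005,0.07],-0.005],[[-0.004,0.005,0.075],-0.005],[[-0.004,0.005,0.075],-0.005]]'
python3 -c "
from station import bot
s=bot.read_state();print(s['ee_pos'],s['ft_force'],s['moment'])"
```

```text
t: 8.35
ee_pos: [0.509, 0.2121, 0.2937]
eef_rot: [-0.1, 0.995, 0.0, -0.0]
ft_force: [-1.3, 1.2, -4.3]
grip_width: 0.0311
finger_force: 45.0
[0.50901427 0.21212758 0.29365483] [-1.2983245   1.19125524 -4.33824725] [ 0.21666701  0.15520772 -0.13954229]
```

```bash
python3 -m pendant '[[[0,0,0.005],0],[[0,0,0.01],0],[[0,0,0.015],0],[[0,0,0.02],0],[[0,0,0.025],0],[[0,0,0.03],0],[[0,0,0.03],0],[[0,0,0.03],0]]'
python3 -c "
from station import bot
s=bot.read_state();print(s['ee_pos'],s['ft_force'],s['moment'])"
```

```text
t: 9.02
ee_pos: [0.5093, 0.2119, 0.2884]
eef_rot: [-0.1, 0.995, -0.0, 0.001]
ft_force: [0.0, -1.5, 4.9]
grip_width: 0.0311
finger_force: 45.2
[0.50933446 0.21188324 0.28836099] [ 0.02444297 -1.53650394  4.9252135 ] [-0.16941364  0.14297792 -0.45281976]
```

```bash
python3 -m pendant '[[[0,0,0.003],0],[[0,0,0.006],0],[[0,0,0.009],0],[[0,0,0.012],0],[[0,0,0.015],0],[[0,0,0.015],0],[[0,0,0.015],0],[[0,0,0.015],0]]' 0.6 60
python3 - <<'E'
from m import *
from station import vision,bot
s=bot.read_state();z=s['ee_pos'][2]-.1712;print(s['ee_pos'],s['moment'].round(2))
S=vision.get_image("side");print(z,"held",tube(S,0,z),"x",ends(S,0,z),"fixed",tube(S,-.07,.098))
E
```

```text
t: 9.68
ee_pos: [0.5093, 0.2119, 0.2848]
eef_rot: [-0.1, 0.995, -0.0, 0.0]
ft_force: [3.9, -2.1, 3.5]
grip_width: 0.0308
finger_force: 60.2
[0.50931765 0.21193138 0.28475087] [-0.48 -0.22 -0.54]
0.11355086801370132 held [array([ 7.710e-02, -2.800e-03,  1.264e-01,  9.500e+00]), array([-6.850e-02,  5.500e-03,  1.319e-01,  1.000e+01])] x [-0.1265  0.1248] fixed [array([ 0.0756, -0.0685,  0.1143, 10.    ]), array([-0.0694, -0.0679,  0.114 , 11.    ])]
```

The tube tops are at 126 mm (+x) and 132 mm (-x). The -x strip is the stiff one and the roller is pivoting in the pads, about 0.04 rad now. I'll let go here and press the ends down separately with closed fingertips on top of the tube.

```bash
python3 -m pendant '[[[0,0,0],0],[[0,0,0],0],[[0,0,0],0],[[0,0,-0.02],0],[[0,0,-0.06],0],[[0,0,-0.11],0],[[0,0,-0.16],0],[[0,0,-0.2],0]]' -0.09 40
python3 -m pendant '[[[0.03,0,-0.03],0],[[0.1,0,-0.03],0],[[0.18,0,-0.03],0],[[0.27,0,-0.03],0],[[0.36,0,-0.03],0],[[0.43,0,-0.03],0],[[0.47,0,-0.03],0],[[0.475,0,-0.03],0]]' 1 40
python3 - <<'E'
from m import *
from station import vision,bot
s=bot.read_state();print(s['ee_pos'],(s['ee_pos'][:2]-O)@np.c_[ex,ey],s['moment'].round(2))
S=vision.get_image("side");print("held",tube(S,0,.1136),"x",ends(S,0,.1136))
cv2.imwrite("pics/rel.png",cv2.resize(S["frame"][90:200,195:345][...,::-1],(790,580),interpolation=cv2.INTER_CUBIC))
E
```

```text
t: 10.4
ee_pos: [0.5092, 0.2122, 0.3266]
eef_rot: [-0.101, 0.995, 0.0, 0.001]
ft_force: [-0.2, 0.4, 0.1]
grip_width: 0.0499
finger_force: 0.0
t: 11.07
ee_pos: [0.4146, 0.1929, 0.3312]
eef_rot: [-0.101, 0.995, 0.0, -0.0]
ft_force: [1.0, -0.4, -0.2]
grip_width: 0.0022
finger_force: 0.0
[0.41459337 0.19286929 0.33120589] [-0.09565096 -0.00128296] [ 0.07 -0.05 -0.08]
held [array([ 7.520e-02, -1.900e-03,  1.271e-01,  1.000e+01]), array([-6.850e-02,  5.300e-03,  1.318e-01,  1.000e+01])] x [-0.1265  0.123 ]
```

View pics/rel.png

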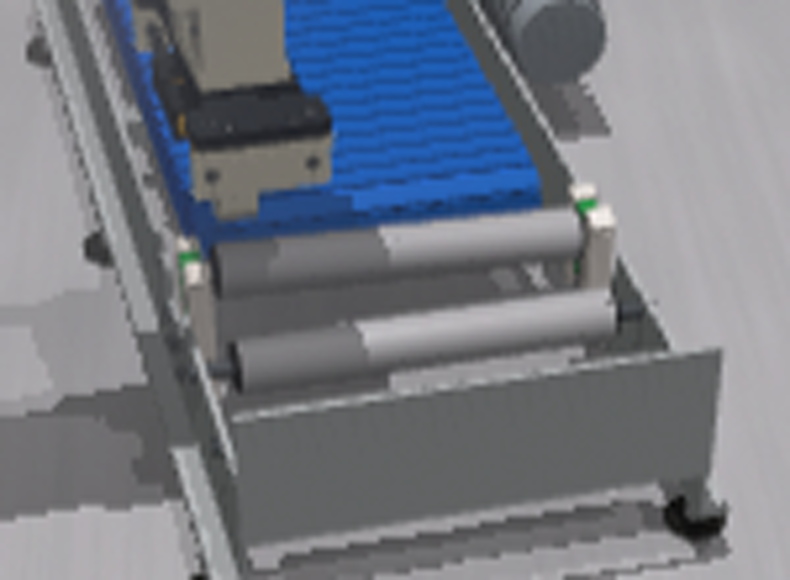

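The roller is held in both slots, its left end (215,270) slightly high, and the closed fingertips (235,210) hang over it. I'll lower gently.

```bash
python3 -m pendant '[[[0,0.005,0.02],0],[[0,0.005,0.04],0],[[0,0.005,0.06],0],[[0,0.005,0.075],0],[[0,0.005,0.09],0],[[0,0.005,0.1],0],[[0,0.005,0.105],0],[[0,0.005,0.11],0]]' 1
python3 -m pendant '[[[0,0,0.003],0],[[0,0,0.007],0],[[0,0,0.01],0],[[0,0,0.014],0],[[0,0,0.017],0],[[0,0,0.02],0],[[0,0,0.02],0],[[0,0,0.02],0]]'
```

```text
t: 11.78
ee_pos: [0.4157, 0.194, 0.3091]
eef_rot: [-0.1, 0.995, -0.0, -0.0]
ft_force: [-2.9, -1.0, 7.7]
grip_width: 0.0005
finger_force: 4.2
t: 12.45
ee_pos: [0.4155, 0.194, 0.3048]
eef_rot: [-0.1, 0.995, -0.0, -0.0]
ft_force: [-2.5, -0.8, 5.7]
grip_width: 0.0005
finger_force: 2.5
```

```bash
python3 -m pendant '[[[0,0,0.003],0],[[0,0,0.006],0],[[0,0,0.01],0],[[0,0,0.013],0],[[0,0,0.016],0],[[0,0,0.02],0],[[0,0,0.02],0],[[0,0,0.02],0]]'
python3 - <<'E'
from m import *
from station import vision,bot
s=bot.read_state();print(s['ee_pos'],(s['ee_pos'][:2]-O)@np.c_[ex,ey],s['moment'].round(2))
S=vision.get_image("side");print("held",tube(S,0,.111))
E
```

```text
t: 13.12
ee_pos: [0.4156, 0.194, 0.3007]
eef_rot: [-0.1, 0.995, -0.0, -0.0]
ft_force: [-3.1, -1.0, 4.7]
grip_width: 0.0006
finger_force: 2.3
[0.41555073 0.1940083  0.30071456] [-0.09449665 -0.0003441 ] [-0.09  0.53 -0.02]
held [array([ 7.560e-02, -1.200e-03,  1.249e-01,  1.000e+01]), array([-7.040e-02, -4.400e-03,  1.225e-01,  1.000e+01])]
```

```bash
python3 - <<'E'
from m import *
for n in("top","side"):
    d=load(n);P=pts(d);L=(P[...,:2]-O)@np.c_[ex,ey];z=P[...,2]
    b=(abs(L[...,0])<.09)&(abs(L[...,1])<.012)&(z>.02)&(z<.12);print(n,"bar",b.sum(),np.percentile(z[b],[5,50,95]).round(4) if b.sum() else "")
    for s in(1,-1):
        m=(abs(L[...,0]*s-.12)<.012)&(L[...,1]>-.008)&(L[...,1]<.006)&(z>.06)&(z<.115)
        for p,l,zz,c in zip(np.argwhere(m),L[m],z[m],d["frame"][m]): print(s,p[::-1],(l*1e3).round(1),round(zz*1e3,1),c)
E
python3 -m pendant '[[[0,0,-0.03],0],[[0,0,-0.07],0],[[-0.08,0,-0.08],0],[[-0.25,0,-0.08],0],[[-0.45,0,-0.08],0],[[-0.65,0,-0.08],0],[[-0.83,0,-0.08],0],[[-0.95,0,-0.08],0]]'
```

```text
top bar 510 [0.0637 0.0699 0.0744]
1 [115 158] [124.2   4.6] 112.3 [62 84 66]
1 [117 158] [130.8   5.1] 87.4 [100 103 100]
1 [116 159] [123.1   3.9] 106.8 [54 71 57]
1 [117 159] [124.8   3.1] 99.3 [71 78 73]
1 [118 159] [125.8   1.8] 94.4 [86 87 85]
1 [115 160] [119.2   5.2] 113.7 [31 71 39]
1 [116 160] [121.    4.6] 105.7 [35 61 40]
1 [117 160] [123.    3.9] 97.5 [46 57 49]
1 [118 160] [122.4   1.6] 97.7 [72 74 71]
1 [116 161] [118.1   4.6] 107.6 [24 55 31]
1 [117 161] [119.1   3.3] 102.5 [35 49 39]
1 [118 161] [118.6   1.1] 102.6 [56 60 57]
1 [116 162] [116.3   5.3] 105.9 [25 50 31]
1 [117 162] [118.7   5.1] 96.0 [30 45 34]
1 [118 162] [117.4   2.2] 98.8 [42 49 46]
1 [119 162] [116.4  -0.4] 100.3 [53 54 54]
1 [120 162] [113.3  -4.4] 109.2 [56 56 55]
1 [121 162] [112.6  -6.8] 110.1 [59 58 56]
1 [116 163] [113.9   5.8] 105.8 [28 45 30]
1 [117 163] [115.7   5.1] 97.9 [29 43 31]
1 [118 163] [114.4   2.3] 100.7 [35 43 39]
1 [119 163] [115.1   0.8] 96.5 [37 41 39]
1 [120 163] [114.   -1.9] 98.9 [41 44 42]
1 [121 163] [114.1  -3.8] 96.6 [46 44 44]
1 [122 163] [112.3  -7. ] 101.3 [55 54 52
[... 3377 characters left out ...]
]
1 [305 141] [114.1  -7.2] 88.6 [87 85 83]
1 [303 144] [111.1   2. ] 72.0 [151 150 153]
1 [304 144] [114.9   3.4] 70.5 [108 107 109]
-1 [230 149] [-125.7   -4.7] 96.0 [125 133 129]
-1 [228 150] [-131.1    2.1] 88.8 [166 168 171]
-1 [228 151] [-130.9    5.1] 83.2 [120 122 124]
-1 [228 152] [-132.    -0.6] 83.4 [113 116 117]
-1 [228 153] [-131.4    5.2] 75.7 [86 88 90]
-1 [229 153] [-129.9   -6.5] 83.2 [112 115 116]
-1 [236 155] [-108.8   -6.9] 72.5 [105 104 107]
-1 [236 156] [-109.1   -7.7] 69.4 [103 100 103]
-1 [236 158] [-109.5   -7.9] 62.1 [92 92 96]
t: 13.83
ee_pos: [0.6048, 0.2323, 0.3173]
eef_rot: [-0.1, 0.995, 0.0, 0.002]
ft_force: [0.3, -0.4, 0.5]
grip_width: 0.0008
finger_force: 0.0
```

The initial depth shows the dark seat tops at about 98–100 mm, so the seated axis should be about 104 mm up. I'll press the +x end carefully.

```bash
python3 -m pendant '[[[0,0,0.02],0],[[0,0,0.035],0],[[0,0,0.05],0],[[0,0,0.055],0],[[0,0,0.06],0],[[0,0,0.063],0],[[0,0,0.065],0],[[0,0,0.065],0]]'
python3 -m pendant '[[[0,0,0.001],0],[[0,0,0.002],0],[[0,0,0.003],0],[[0,0,0.004],0],[[0,0,0.005],0],[[0,0,0.005],0],[[0,0,0.005],0],[[0,0,0.005],0]]'
python3 -m pendant '[[[0,0,0.001],0],[[0,0,0.002],0],[[0,0,0.003],0],[[0,0,0.004],0],[[0,0,0.005],0],[[0,0,0.006],0],[[0,0,0.007],0],[[0,0,0.007],0]]'
```

```text
t: 14.5
ee_pos: [0.6017, 0.232, 0.3041]
eef_rot: [-0.101, 0.995, 0.0, 0.0]
ft_force: [0.7, -0.0, -0.1]
grip_width: 0.0004
finger_force: 0.0
t: 15.17
ee_pos: [0.6019, 0.232, 0.303]
eef_rot: [-0.1, 0.995, 0.0, 0.0]
ft_force: [-0.1, -0.9, 2.0]
grip_width: 0.0004
finger_force: 1.4
t: 15.83
ee_pos: [0.602, 0.232, 0.3014]
eef_rot: [-0.1, 0.995, 0.0, 0.0]
ft_force: [0.8, 0.1, 3.1]
grip_width: 0.0006
finger_force: 1.5
```

```bash
for i in 1; do :; done; python3 -m pendant '[[[0,0,0.001],0],[[0,0,0.002],0],[[0,0,0.003],0],[[0,0,0.004],0],[[0,0,0.005],0],[[0,0,0.006],0],[[0,0,0.007],0],[[0,0,0.007],0]]'
python3 -m pendant '[[[0,0,0.001],0],[[0,0,0.002],0],[[0,0,0.003],0],[[0,0,0.004],0],[[0,0,0.005],0],[[0,0,0.005],0],[[0,0,0.005],0],[[0,0,0.005],0]]'
```

```text
t: 16.5
ee_pos: [0.602, 0.2321, 0.3]
eef_rot: [-0.1, 0.995, 0.0, 0.0]
ft_force: [1.0, 0.4, 3.5]
grip_width: 0.0005
finger_force: 1.6
t: 17.17
ee_pos: [0.602, 0.232, 0.299]
eef_rot: [-0.1, 0.995, 0.0, 0.0]
ft_force: [2.3, 0.1, 3.8]
grip_width: 0.0005
finger_force: 1.8
```

```bash
python3 -m pendant '[[[0,0,0.001],0],[[0,0,0.002],0],[[0,0,0.003],0],[[0,0,0.004],0],[[0,0,0.005],0],[[0,0,0.005],0],[[0,0,0.005],0],[[0,0,0.005],0]]'
python3 -m pendant '[[[0,0,0.001],0],[[0,0,0.002],0],[[0,0,0.003],0],[[0,0,0.004],0],[[0,0,0.005],0],[[0,0,0.005],0],[[0,0,0.005],0],[[0,0,0.005],0]]'
python3 -m pendant '[[[0,0,0.001],0],[[0,0,0.002],0],[[0,0,0.003],0],[[0,0,0.004],0],[[0,0,0.005],0],[[0,0,0.005],0],[[0,0,0.005],0],[[0,0,0.005],0]]'
```

```text
t: 17.83
ee_pos: [0.602, 0.232, 0.2985]
eef_rot: [-0.1, 0.995, 0.0, 0.0]
ft_force: [2.9, 1.1, 6.8]
grip_width: -0.0002
finger_force: 3.2
t: 18.5
ee_pos: [0.6019, 0.232, 0.2983]
eef_rot: [-0.1, 0.995, 0.0, 0.001]
ft_force: [1.9, 0.2, 10.2]
grip_width: 0.0003
finger_force: 5.3
t: 19.17
ee_pos: [0.6018, 0.2321, 0.2981]
eef_rot: [-0.1, 0.995, 0.0, 0.001]
ft_force: [-1.2, -0.3, 14.9]
grip_width: 0.0007
finger_force: 7.4
```

The +x end stopped at an axis height of about 104 mm, with the push rising to 15 N, so it is on its seat as predicted. Now the -x end.

```bash
python3 -m pendant '[[[0,0,-0.03],0],[[0,0,-0.07],0],[[0.08,0,-0.08],0],[[0.25,0,-0.08],0],[[0.45,0,-0.08],0],[[0.65,0,-0.08],0],[[0.83,0,-0.08],0],[[0.95,0,-0.08],0]]'
python3 -m pendant '[[[0,0,0.01],0],[[0,0,0.02],0],[[0,0,0.03],0],[[0,0,0.035],0],[[0,0,0.04],0],[[0,0,0.045],0],[[0,0,0.045],0],[[0,0,0.045],0]]'
python3 -c "
from m import *
from station import bot
s=bot.read_state();print((s['ee_pos'][:2]-O)@np.c_[ex,ey])"
```

```text
t: 19.83
ee_pos: [0.4119, 0.1933, 0.3112]
eef_rot: [-0.101, 0.995, -0.0, -0.003]
ft_force: [0.9, 0.8, -0.2]
grip_width: 0.0004
finger_force: 0.0
t: 20.5
ee_pos: [0.416, 0.1941, 0.3027]
eef_rot: [-0.1, 0.995, 0.0, -0.0]
ft_force: [1.4, 0.6, -0.5]
grip_width: 0.0003
finger_force: 0.0
[-0.09403533 -0.00038189]
```

```bash
python3 -m pendant '[[[0,0,0.001],0],[[0,0,0.002],0],[[0,0,0.003],0],[[0,0,0.004],0],[[0,0,0.005],0],[[0,0,0.006],0],[[0,0,0.007],0],[[0,0,0.007],0]]'
python3 -m pendant '[[[0,0,0.001],0],[[0,0,0.002],0],[[0,0,0.003],0],[[0,0,0.004],0],[[0,0,0.005],0],[[0,0,0.006],0],[[0,0,0.007],0],[[0,0,0.007],0]]'
python3 -m pendant '[[[0,0,0.001],0],[[0,0,0.002],0],[[0,0,0.003],0],[[0,0,0.004],0],[[0,0,0.005],0],[[0,0,0.005],0],[[0,0,0.005],0],[[0,0,0.005],0]]'
python3 -m pendant '[[[0,0,0.001],0],[[0,0,0.002],0],[[0,0,0.003],0],[[0,0,0.004],0],[[0,0,0.005],0],[[0,0,0.005],0],[[0,0,0.005],0],[[0,0,0.005],0]]'
```

```text
t: 21.17
ee_pos: [0.4157, 0.194, 0.3015]
eef_rot: [-0.1, 0.995, 0.0, -0.0]
ft_force: [0.5, 0.4, -0.9]
grip_width: 0.0006
finger_force: 0.0
t: 21.83
ee_pos: [0.4157, 0.1941, 0.3003]
eef_rot: [-0.1, 0.995, 0.0, 0.0]
ft_force: [-0.7, -0.6, 2.4]
grip_width: 0.0009
finger_force: 1.1
t: 22.5
ee_pos: [0.4157, 0.194, 0.2995]
eef_rot: [-0.1, 0.995, 0.0, 0.0]
ft_force: [-1.6, -1.0, 5.3]
grip_width: 0.0003
finger_force: 2.8
t: 23.17
ee_pos: [0.4156, 0.194, 0.2985]
eef_rot: [-0.1, 0.995, 0.0, 0.0]
ft_force: [-0.9, -0.5, 5.3]
grip_width: 0.0001
finger_force: 2.9
```

```bash
python3 -m pendant '[[[0,0,0.001],0],[[0,0,0.002],0],[[0,0,0.003],0],[[0,0,0.004],0],[[0,0,0.005],0],[[0,0,0.005],0],[[0,0,0.005],0],[[0,0,0.005],0]]'
python3 -m pendant '[[[0,0,0.001],0],[[0,0,0.002],0],[[0,0,0.003],0],[[0,0,0.004],0],[[0,0,0.005],0],[[0,0,0.005],0],[[0,0,0.005],0],[[0,0,0.005],0]]'
python3 -m pendant '[[[0,0,0.001],0],[[0,0,0.002],0],[[0,0,0.003],0],[[0,0,0.003],0],[[0,0,0.003],0],[[0,0,0.003],0],[[0,0,0.003],0],[[0,0,0.003],0]]'
```

```text
t: 23.83
ee_pos: [0.4156, 0.194, 0.298]
eef_rot: [-0.1, 0.995, 0.0, 0.0]
ft_force: [-3.4, -0.9, 12.2]
grip_width: 0.0002
finger_force: 5.7
t: 24.5
ee_pos: [0.4155, 0.1941, 0.2977]
eef_rot: [-0.101, 0.995, 0.0, 0.0]
ft_force: [-6.8, -1.4, 18.8]
grip_width: 0.0005
finger_force: 9.4
t: 25.17
ee_pos: [0.4155, 0.194, 0.2976]
eef_rot: [-0.101, 0.995, 0.0, 0.001]
ft_force: [-7.3, -3.4, 23.7]
grip_width: -0.0001
finger_force: 11.8
```

Both ends stop at the same tip height, 298.3 and 298 mm at the TCP. I'll lift off and check.

```bash
python3 -m pendant '[[[0,0,-0.03],0],[[0,0,-0.1],0],[[0,0,-0.2],0],[[0,0,-0.32],0],[[0,0,-0.44],0],[[0,0,-0.54],0],[[0,0,-0.6],0],[[0,0,-0.62],0]]'
python3 - <<'E'
from m import *
from station import vision,bot
print(bot.read_state()['ft_force'])
S=vision.get_image("side");print("held",tube(S,0,.104),"x",ends(S,0,.104),"fixed",tube(S,-.07,.098))
cv2.imwrite("pics/end.png",cv2.resize(S["frame"][90:290,180:345][...,::-1],(490,594),interpolation=cv2.INTER_CUBIC))
E
```

```text
t: 25.83
ee_pos: [0.416, 0.1941, 0.4215]
eef_rot: [-0.1, 0.995, 0.0, 0.002]
ft_force: [0.5, -0.2, -0.7]
grip_width: 0.0006
finger_force: 0.0
[ 0.45691689 -0.19909616 -0.73908387]
held [array([7.65e-02, 1.80e-03, 1.21e-01, 1.00e+01]), array([-6.930e-02,  1.700e-03,  1.203e-01,  1.000e+01])] x [-0.1311  0.1245] fixed [array([ 0.0767, -0.0682,  0.114 , 10.    ]), array([-0.0694, -0.0679,  0.1137, 11.    ])]
```

View pics/end.png

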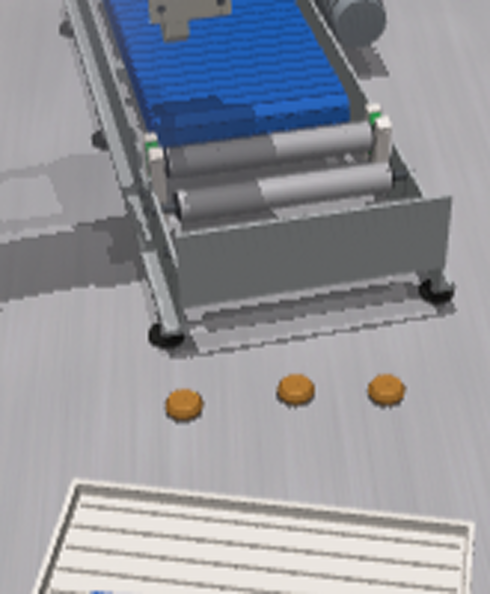

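The roller lies level in the gap from (170,157) to (370,138), with its tube tops at 121.0 and 120.3 mm. Its y offset matches the fixed roller's (1.8 mm at both ends), and the figs and tray are undisturbed. Handing in.

```bash
python3 -c "
from station import bot
print(bot.finish_job())"
```

```text
the job is handed in; nothing more can be done
None
```

The roller is back in the conveyor gap, pressed onto both seats and level to within 1 mm. My highest push reading was about 24 N, and I handed the job in at about 26 s with the gripper clear; the hand-in returned no verdict.

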